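# Knock a piston up out of its barrel and lay it out

## Task

The piston is still down inside the finned barrel on the knock-out stand. Press the stand's hand lever all the way down so that the piston comes up through the top of the barrel, then take hold of it, lift it out and stand it upright, crown up, wholly on the blue rubber pad in the steel tray; set it down on the pad before you let go, do not drop it. Leave the clutch parts in the tray, the oil can and the spanner where they are.

Things in the scene. Friction and masses are not known exactly. Their poses are not given: they have to be found in the camera images.
- stand: grey steel knock-out stand fixed to the bench, base 205 x 150 mm; an aluminium finned cylinder barrel, 104 x 104 x 62 mm, is bolted on its top plate. Origin: on the bench below the bore axis, z up; the hand lever sticks out along its -x. Plate top 122 mm, barrel top 184 mm up. Two nuts stand 7 mm above the barrel's top at opposite corners, 40 mm in x and in y from the bore axis
- bore (a point): centre of the barrel's open bore (diameter 56 mm) at the barrel's top face, 184 mm above the bench
- pivot (a point): the hand lever's pivot, 60 mm from the bore axis along the stand's -x, 70 mm above the bench; pivot axis along the stand's y. Pressing the grip, on the outer side, down drives a 34 mm ram on the inner side up inside the barrel from below. The pivot is stiff: pressing takes about 5 to 9 N at the grip, and the lever stays where it is left
- ejector (a joint): angle of the hand lever, rad: 0 with the grip up (starts at 0 to 0.08), 0.916 at its lower stop. The first 0.12 is free play, then the piston rises, to 46 mm above its start at the stop: its crown then stands 26 mm above the barrel's top, 16 mm of it still in the bore, resting on the ram. The grip's height above the pivot is 130 mm x sin(0.658 - angle)
- grip (a point): centre of the lever's red cross grip: a bar 24 mm in diameter, 90 mm long along the stand's y, 130 mm from the lever's pivot. It is about 149 mm above the bench with the lever up and 37 mm at the lower stop; on the way it also moves about 23 mm outward, away from the barrel, on its arc about the pivot
- piston: loose aluminium piston, 52 mm diameter, 42 mm tall, 0.14 kg or so, three dark ring grooves near the top, flat crown, hollow underside. Origin: centre of its underside (skirt edge); z points up through the crown. At first it stands inside the barrel on the stand's plate, its crown 20 mm below the barrel's top
- tray: open stainless steel parts tray fixed to the bench, 210 x 345 x 35 mm, walls and floor 4 mm. Origin: centre of its underside on the bench; long side along its y. It holds the pad and the two clutch parts side by side along y, 107 mm apart, in any order
- pad: flat blue rubber pad, 96 x 96 x 5 mm, fixed on the tray floor, its top 9 mm above the bench. Origin: centre of its underside; x and y along its edges and the tray's x and y
- friction_plates: stack of five brown clutch friction rings tied with wire, 100 mm diameter, 23 mm tall, in the tray. Origin: centre of its underside. Not to be moved
- clutch_hub: aluminium clutch hub with toothed rim, 90 mm diameter, 24 mm tall, in the tray. Origin: centre of its underside. Not to be moved
- oil_can: yellow pump oil can, 72 mm diameter, about 170 mm tall with its thin spout, on the bench beyond the work. Origin: centre of its underside. Not to be moved
- spanner: steel spanner, 170 mm long, lying on the bench near the robot. Origin: centre of its underside. Not to be moved
Not all that is in view belongs to the job. Leave any yellow look-alike of the piston alone.

How it is judged:
On the way, in this order (a step that is already met when the one before it is completed fails the run):
1. the lever is pressed all the way down and has pushed the piston up out of the barrel's top, the fingers not touching the piston (value of joint ejector above 0.84 rad and z of piston in the frame of bore between -0.023 and 0 m and contact force between the fingers and piston below 0.3 N), for 0.2 s.
2. the piston is held by the fingers, lifted clear above the barrel (z of piston in the frame of bore above 0.005 m and contact force between the fingers and piston above 1 N), for 0.1 s.
3. the piston is set down on the pad while still held (underside within 5 mm of the pad's top) (z of piston in the frame of pad below 0.01 m and horizontal distance between piston and pad below 0.036 m and contact force between the fingers and piston above 1 N), for 0.05 s.
At the end, for the whole second after the job is handed in: The piston stands at rest on the pad, released, crown up within 0.08 rad, its whole foot on the pad (centre within 24 mm of the pad's centre along each edge); friction plates, clutch hub, oil can and spanner are within 20 mm of where they were. The lever may be left anywhere (x of piston in the frame of pad between -0.024 and 0.024 m and y of piston in the frame of pad between -0.024 and 0.024 m and z of piston in the frame of pad between 0.003 and 0.008 m and angle between piston's own z axis and vertical below 0.08 rad and linear speed of piston below 0.02 m/s and distance of each of friction_plates, clutch_hub, oil_can, spanner from where it was at the start of the episode below 0.02 m); the robot touches nothing.
It fails at once if a clutch part, the oil can or the spanner is shoved more than 30 mm (distance of any of friction_plates, clutch_hub, oil_can, spanner from where it was at the start of the episode above 0.03 m).
It fails at once if the piston is dropped (falls more than about 10 mm out of the fingers) (linear speed of piston above 0.45 m/s and contact force between the fingers and piston below 0.2 N).
It also fails if it takes over 58 s, if anything falls off the work surface, if the arm or the gripper's body presses on something with over 40 N, if the wrist force passes 120 N, or if a joint passes its speed limit or range.

## Robot

A 7-joint arm with a two-finger parallel gripper is mounted at the origin on the work surface. World frame = base frame: x ahead of the robot, y to its left, z up, the work surface at z = 0. Lengths are in m, angles in rad, forces in N, time in s.
With the tool pointing down it reaches from about 0.4 to 0.875 m from the base axis. Payload 6.5 kg.
Tool frame: the origin (TCP) lies between the finger pads; the fingertips stand 14 mm ahead of it and the grasp point (between the pads) lies 5 mm behind it (tip_extent is the distance from the TCP to the fingertips, in m); z points along the fingers, y is the direction in which the jaws open and shut (so a half turn about z gives the same grasp; the last joint's range is limited). The gripper opens to 88 mm and grips with 3 to 60 N. Pads are 18 mm wide; open, the fingers measure 123 mm over their backs; the gripper's body (75 mm by 187 mm) begins 45 mm behind the grasp point.
Start: joints at [1.092, 0.536, -0.004, 1.538, 0.003, 1.067, -0.071], TCP at [0.261, -0.595, 0.253] pointing down, gripper open.
Joint ranges: [-2.7, 2.7], [-0.37, 2.16], [-1.27, 1.26], [0.24, 2.4], [-1.31, 4.45], [0.19, 1.91], [-2.76, 2.76]. Speed limits (rad/s): [2.39, 2.39, 3.14, 3.14, 3.14, 3.14, 3.14].

## Interface

Orientations are given as a rotation vector (axis times angle).
In Python, from bench import * gives the robot as it stands.
- The arm moves only by the tool carry_out, never from a script. Its argument "increments" is a list of rows, each an object of numbers: "x", "y", "z": the shift along the tool's x, y, z in units of 40 mm (1.0 is 40 mm); "yaw": the turn about the tool's z in units of 5 degrees (1.0 is 5 degrees). In form: [{"x": .., "y": .., "z": .., "yaw": ..}, ...]. A call has 1 to 20 rows; each row shifts and turns the commanded pose from where the row before left it, along the tool's axes as they then stand; what a row does not reach is not made up. A row lasts 1/12 s, in which the tool goes at most 41.7 mm and 7.16 degrees, less where a joint would pass 70% of its speed; a pose out of reach is approached as far as the arm can. A call is refused whole if a number of a shift passes 1 or a number of a turn 1, either way. A call with a gripper value outside its range is refused whole. "grip" is the opening, from 0 (shut) to 1 (fully open), set as the call begins (left out, the last holds). The fingers move at their own pace and stop on an object; "grip_force" is the grip in N (left out, the last holds). Time passes only in rows, so rows that do not move let the fingers close. It gives the time, the measured TCP pose, the force and the opening at its end, in the units of the state.
- observe(): the state, without advancing time (a new reading comes with each control period).
- capture(name): name is "side" or "top" or "wrist"; returns the picture (400x640x3 uint8, red, green, blue); there is no depth.
- camera_params(name): a dict with "mtx" (3x3 intrinsics, pixels), "extrinsics" (4x4, takes a point from camera to world coordinates). Camera axes: x right, y down, z forward; pixel columns grow to the right and rows downward; lengths in m; the calibration is good to about 2 mm. The wrist camera is an equidistant fisheye: a pixel r from the principal point sees the ray r / f radians off the axis. A picture is of the moment at which its call begins: read the wrist's pose just before it. camera_params takes no time and is no camera call; for the wrist camera it gives the pose at the moment of the call.
- job_done(): hands the job in, once; it reports no verdict.
Trained networks look in the newest picture that a camera, given by its name, has taken for a name from the list of things; names that differ only in an ending like _2 or _b are one class to them, and where a whole thing is asked for, a point or a joint stands for the part that bears it (a point fixed in the world has none). Each returns a list of dicts, best first, with "conf" (0 to 1); they miss things now and then, are a little off and sometimes report something else, mostly with a low value. They report only what shows in the picture. A call takes as long as a camera call. They do not tell look-alikes from the thing itself.
- regions_of(camera, query): "region" (400x640 bool, what is visible of it) and "bbox" ([left, top, right, bottom] in pixels, round what is visible of it).
The state is a dict: "time": time; "qpos": joint angles; "joint_velocities": joint speeds; "joint_torque": joint torques, N m; "tcp_pos": TCP position; "eef_rot": TCP orientation; "ft_force": force on the tool from outside, world axes, zero at the start; "wrist_torque": the same for the moment, N m; "finger_gap": finger opening in m.
Only numpy, scipy, OpenCV 4.12 (cv2) and the standard library are available. Lean on these libraries where they do the work, as an engineer would, in place of code of your own. Each camera call takes 0.05 s, during which the arm holds its last target.

## Working session

There is one attempt and no reset: what is moved stays moved. The work goes in short steps, Python scripts to look and compute and a tool call to move; the robot and the scene stay as the last step left them, time stands still between calls to the robot, and variables do not carry over. Pictures are saved under pics/ and viewed, and the job is handed in when it is done.

Besides the shell and the picture viewer there is one more tool, called as name(argument=value, ...) on one line, values as JSON. carry_out: Moves the arm, as the interface text tells. Its arguments: {"type":"object","properties":{"increments":{"type":"array"},"grip":{"type":"number"},"grip_force":{"type":"number"}},"required":["increments"]}

```bash
mkdir -p pics; ls
python3 - <<'E'
from bench import *
import cv2
s=observe();print(s)
for n in ["side","top","wrist"]:
    im=capture(n); cv2.imwrite(f"pics/{n}0.png",im[:,:,::-1]); p=camera_params(n); print(n,p["mtx"],p["extrinsics"])
E
```

```text
pics
{'time': 0.0, 'qpos': array([ 1.09174901,  0.53718623, -0.00447026,  1.53888054,  0.00261223,
        1.06732772, -0.0711825 ]), 'joint_velocities': array([-0.00080586,  0.0007925 ,  0.00035227, -0.00024833,  0.00026886,
       -0.00055667,  0.00072094]), 'joint_torque': array([-1.94155573e-04, -5.70991373e+01,  9.90899764e-01, -2.51612109e+01,
       -5.61683136e-02,  1.77643384e-02,  1.57116565e-04]), 'tcp_pos': array([ 0.26054617, -0.59482882,  0.25182289]), 'eef_rot': array([-3.07316669e+00, -6.43737556e-01,  7.70325218e-04]), 'ft_force': array([-0.46369317,  0.65522921, -0.9635797 ]), 'wrist_torque': array([-0.01843207,  0.01688033, -0.00358414]), 'finger_gap': 0.08819079142224603}
side [[374.87577276   0.         319.26716382]
 [  0.         374.87577276 194.93710869]
 [  0.           0.           1.        ]] [[-0.99839309 -0.03810156  0.04194641  0.56469273]
 [-0.05645073  0.6040022  -0.79498092  0.77130606]
 [ 0.00495429 -0.79607136 -0.60518249  0.68137223]
 [ 0.          0.          0.          1.        ]]
top [[454.78808192   0.         319.83999514]
 [  0.         454.78808192 202.05839872]
 [  0.           0.           1.        ]] [[-0.02696278 -0.99148492  0.12739965  0.4981622 ]
 [-0.99952774  0.02861943  0.0111907  -0.00188016]
 [-0.01474152 -0.12703775 -0.99178833  0.96689722]
 [ 0.          0.          0.          1.        ]]
wrist [[309.70691629   0.         317.83708412]
 [  0.         309.70691629 203.00931808]
 [  0.           0.           1.        ]] [[ 0.40121183 -0.88018832 -0.2535697   0.32574918]
 [-0.91598455 -0.38588666 -0.1098353  -0.56801819]
 [-0.00117342  0.27633314 -0.96106119  0.3834571 ]
 [ 0.          0.          0.          1.        ]]
```

View pics/side0.png

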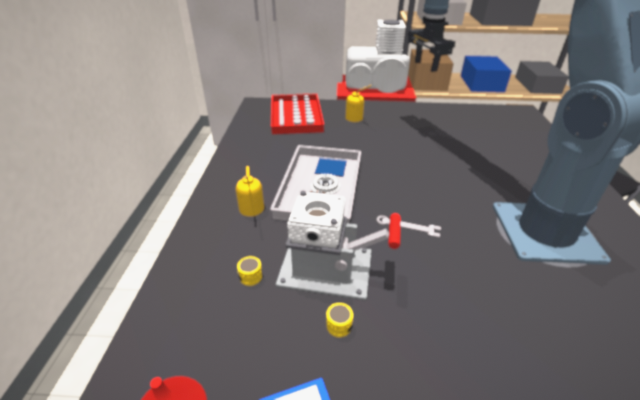

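View pics/top0.png

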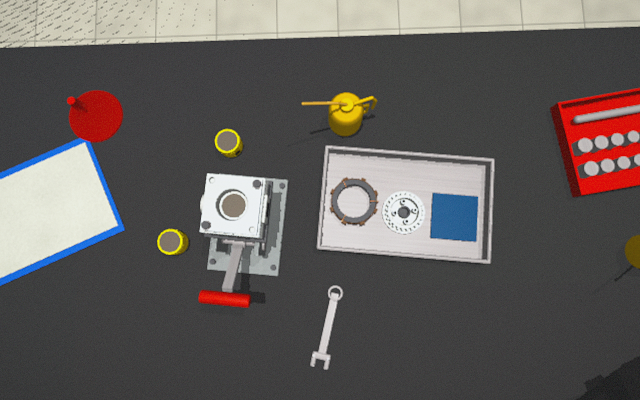

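View pics/wrist0.png

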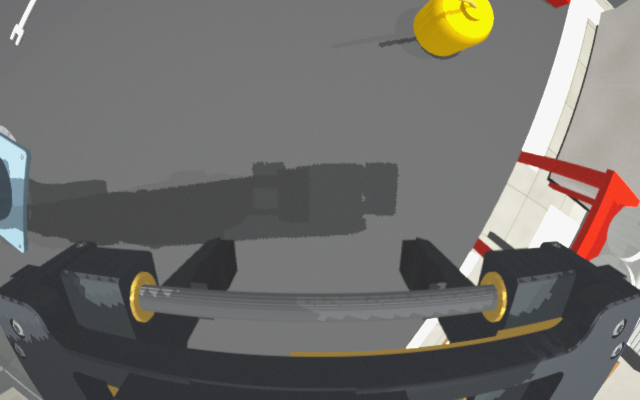

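Run:
```python
from bench import *
for c in ["top","side"]:
    capture(c)
    for q in ["stand","grip","piston","pad","tray","friction_plates","clutch_hub","oil_can"]:
        for r in regions_of(c,q)[:2]:
            import numpy as np
            v,u=np.nonzero(r["region"]); print(c,q,round(r["conf"],2),r["bbox"],len(u),u.mean().round(1),v.mean().round(1))
```

```text
top stand 0.59 [199.7, 174.7, 286.7, 305.7] 7934 242.1 232.7
top grip 0.81 [199.6, 240.2, 253.1, 309.6] 1297 228.1 284.0
top piston 0.88 [157.4, 229.4, 188.0, 252.7] 629 172.3 241.9
top piston 0.87 [217.2, 192.3, 249.7, 220.3] 702 233.4 205.5
top pad 0.65 [433.5, 192.7, 479.0, 243.3] 2177 453.6 217.4
top tray 0.78 [314.1, 143.7, 491.9, 261.2] 13321 402.8 201.8
top friction_plates 0.69 [199.6, 242.1, 252.0, 307.2] 1367 227.9 282.6
top friction_plates 0.61 [328.9, 176.7, 377.2, 227.5] 886 353.2 200.8
top clutch_hub 0.75 [379.5, 189.5, 424.5, 232.7] 1446 402.6 212.4
top oil_can 0.86 [302.7, 91.9, 376.6, 134.5] 1551 346.1 111.8
side stand 0.9 [275.8, 188.4, 403.6, 295.6] 7967 329.7 248.3
side grip 0.93 [340.8, 216.0, 401.8, 250.2] 785 379.7 235.9
side piston 0.8 [325.7, 304.8, 354.1, 338.7] 790 339.0 319.0
side piston 0.77 [238.3, 255.6, 261.9, 284.5] 597 249.9 270.0
side pad 0.6 [312.9, 159.4, 343.9, 176.6] 435 331.2 166.4
side tray 0.83 [271.6, 147.8, 361.4, 221.3] 2986 314.1 177.6
side clutch_hub 0.92 [313.2, 174.8, 339.7, 194.2] 479 325.7 183.4
side oil_can 0.55 [236.5, 172.6, 266.1, 216.2] 962 249.6 195.4
```

```bash
cat > h.py <<'E'
import numpy as np, cv2
from bench import *
def unproj(cam,uv,z,p=None):
    p=p or camera_params(cam); T=p["extrinsics"]; K=p["mtx"]
    d=T[:3,:3]@(np.linalg.inv(K)@np.array([uv[0],uv[1],1.])); o=T[:3,3]
    return (o+d*(z-o[2])/d[2])
def proj(cam,X,p=None):
    p=p or camera_params(cam); T=p["extrinsics"]; K=p["mtx"]
    c=T[:3,:3].T@(np.asarray(X)-T[:3,3]); return (K@c)[:2]/c[2]
E
python3 - <<'E'
from h import *
im=cv2.imread("pics/top0.png"); hsv=cv2.cvtColor(im,cv2.COLOR_BGR2HSV)
b=cv2.inRange(hsv,(100,120,50),(125,255,255)); b[:,:400]=0
c=max(cv2.findContours(b,0,2)[0],key=cv2.contourArea); q=cv2.boxPoints(cv2.minAreaRect(c))
P=np.array([unproj("top",x,.009) for x in q]);print("pad",P[:,:2].mean(0),[np.linalg.norm(P[i]-P[i-1]) for i in range(4)],np.degrees(np.arctan2(*(P[1]-P[0])[1::-1])))
for nm in ["top","side"]:
    im2=cv2.imread(f"pics/{nm}0.png"); h2=cv2.cvtColor(im2,cv2.COLOR_BGR2HSV)
    r=cv2.inRange(h2,(0,150,60),(6,255,255))|cv2.inRange(h2,(174,150,60),(180,255,255))
    m=np.zeros_like(r)
    if nm=="top": m[280:315,190:260]=255
    else: m[205:255,380:410]=255
    r&=m; c=max(cv2.findContours(r,0,2)[0],key=cv2.contourArea); rc=cv2.minAreaRect(c); print(nm,rc)
    q=cv2.boxPoints(rc)
    for z in (.135,.145,.15): print(z,unproj(nm,rc[0],z)[:2])
    P=np.array([unproj(nm,x,.145) for x in q]);print(P[:,:2].round(4).tolist())
z=cv2.resize(im[165:315,190:300],None,fx=5,fy=4*1.25/1.25*1,interpolation=cv2.INTER_CUBIC) if 0 else cv2.resize(im[165:315,190:300],None,fx=4,fy=4,interpolation=cv2.INTER_CUBIC)
cv2.imwrite("pics/topz.png",z)
s=cv2.imread("pics/side0.png"); cv2.imwrite("pics/sidez.png",cv2.resize(s[180:300,270:410],None,fx=4,fy=4,interpolation=cv2.INTER_CUBIC))
E
```

```text
pad [ 0.58164376 -0.27259814] [np.float64(0.09559628321822938), np.float64(0.09453261295409765), np.float64(0.09676799569740974), np.float64(0.09433159076603921)] -8.029391254796574
top ((224.123779296875, 298.2623596191406), (52.23945617675781, 13.831016540527344), 5.710593223571777)
0.135 [0.43536581 0.18456599]
0.145 [0.43612067 0.18232477]
0.15 [0.4364981  0.18120416]
[[0.4299, 0.2299], [0.4539, 0.2276], [0.4424, 0.1347], [0.4185, 0.1373]]
side ((394.5, 230.0), (34.0, 11.0), 90.0)
0.135 [0.43428229 0.16763556]
0.145 [0.43666913 0.17868426]
0.15 [0.43786255 0.18420861]
[[0.4432, 0.1233], [0.4187, 0.1218], [0.4308, 0.2285], [0.4528, 0.2298]]
```

View pics/topz.png

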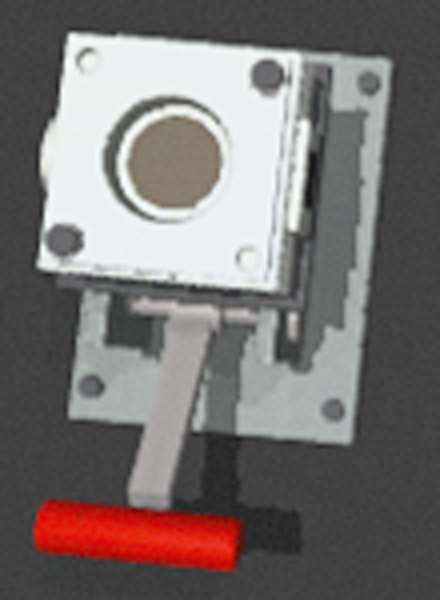

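View pics/sidez.png

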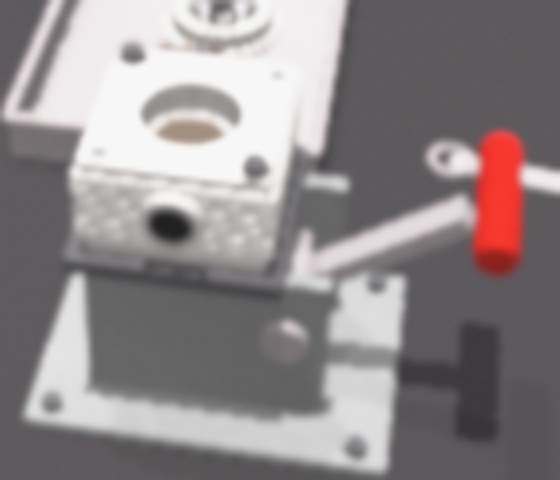

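Run:
```python
from h import *
q=np.array([(68,32),(297,55),(270,292),(37,269)])/4+[190,165]-0.4
P=np.array([unproj("top",x,.184)[:2] for x in q]);print(P,P.mean(0),[np.linalg.norm(P[i]-P[i-1]) for i in range(4)])
e=P[0]-P[3]+P[1]-P[2];print(np.degrees(np.arctan2(e[1],e[0])))
e=P[0]-P[1]+P[3]-P[2];print(np.degrees(np.arctan2(-e[0],e[1])))
for n in ((267,77),(64,239)): print(unproj("top",np.array(n)/4+[190,165]-.4,.191)[:2])
for n in ((132,53),(257,168)): print(unproj("side",np.array(n)/4+[270,180]-.4,.191)[:2])
print(unproj("top",np.array((167,160))/4+[190,165]-.4,.184)[:2])
print(unproj("side",np.array((190,115))/4+[270,180]-.4,.184)[:2])
for y in (-6,-7,-8):
    a=np.radians(y)
    for th in (0,.04,.08):
        print(y,th,P.mean(0)-(0.06+.13*np.cos(.658-th))*np.array([np.cos(a),np.sin(a)]), .07+.13*np.sin(.658-th))
```

```text
[[0.65662544 0.20442416]
 [0.64338507 0.10381138]
 [0.54016617 0.11662272]
 [0.55287917 0.21736491]] [0.59826396 0.16055579] [np.float64(0.10455023719797077), np.float64(0.10148024034289164), np.float64(0.1040109209138377), np.float64(0.10154116800315587)]
-7.092700754826582
-7.344565666295784
[0.63279943 0.11599042]
[0.56493908 0.20386999]
[0.63531271 0.12193189]
[0.56498809 0.21229504]
[0.59871506 0.16095443]
[0.60107562 0.16456163]
-6 0 [0.43629792 0.17757911] 0.1494996335029607
-6 0.04 [0.43321803 0.17790282] 0.14532281154309828
-6 0.08 [0.43030671 0.17820881] 0.1410254891527764
-7 0 [0.43661969 0.18040321] 0.1494996335029607
-7 0.04 [0.43354591 0.18078063] 0.14532281154309828
-7 0.08 [0.43064037 0.18113738] 0.1410254891527764
-8 0 [0.43699069 0.18322127] 0.1494996335029607
-8 0.04 [0.43392397 0.18365227] 0.14532281154309828
-8 0.08 [0.4310251  0.18405968] 0.1410254891527764
```

carry_out(increments=[{"yaw": -1}, {"yaw": -1}, {"yaw": -1}, {"yaw": -1}, {"yaw": -1}, {"yaw": -1}, {"yaw": -1}, {"yaw": -1}, {"yaw": -1}, {"yaw": -1}, {"yaw": -1}, {"yaw": -0.8}], grip=0, grip_force=20)

```text
$.increments[0]: bad value
```

```bash
cat >> h.py <<'E'
from scipy.spatial.transform import Rotation as R
def st():
    s=observe(); M=R.from_rotvec(s["eef_rot"]).as_matrix()
    print("t",round(s["time"],2),"tcp",s["tcp_pos"].round(4),"xaz",np.degrees(np.arctan2(M[1,0],M[0,0])).round(2),"zdn",M[:,2].round(3),"F",s["ft_force"].round(1),"gap",round(s["finger_gap"],4),"q",s["qpos"].round(2)); return s,M
def go(t,pos=None):
    s,M=st(); p=s["tcp_pos"] if pos is None else np.array(pos); d=M.T@(np.array(t)-p)/.04; print("units to",t,d.round(3)); return d
E
python3 - <<'E'
from h import *
go([.46,-.25,.26]); go([.436,.1815,.26],[.46,-.25,.26])
E
```

```text
t 1.05 tcp [ 0.2608 -0.5954  0.2527] xaz 23.66 zdn [-0. -0. -1.] F [-0.  -0.4  0. ] gap 0.0878 q [ 1.09  0.54 -0.    1.54  0.    1.07 -0.07]
units to [0.46, -0.25, 0.26] [ 8.027 -5.91  -0.182]
t 1.05 tcp [ 0.2608 -0.5954  0.2527] xaz 23.66 zdn [-0. -0. -1.] F [-0.  -0.4  0. ] gap 0.0878 q [ 1.09  0.54 -0.    1.54  0.    1.07 -0.07]
units to [0.436, 0.1815, 0.26] [  3.779 -10.122  -0.   ]
```

Rows need all four fields, it seems.

carry_out(increments=[{"x": 0, "y": 0, "z": 0, "yaw": -1}, {"x": 0, "y": 0, "z": 0, "yaw": -1}, {"x": 0, "y": 0, "z": 0, "yaw": -1}, {"x": 0, "y": 0, "z": 0, "yaw": -1}, {"x": 0, "y": 0, "z": 0, "yaw": -1}, {"x": 0, "y": 0, "z": 0, "yaw": -1}, {"x": 0, "y": 0, "z": 0, "yaw": -1}, {"x": 0, "y": 0, "z": 0, "yaw": -1}, {"x": 0, "y": 0, "z": 0, "yaw": -1}, {"x": 0, "y": 0, "z": 0, "yaw": -1}, {"x": 0, "y": 0, "z": 0, "yaw": -1}, {"x": 0, "y": 0, "z": 0, "yaw": -0.8}], grip=0, grip_force=20)

```text
time: 2.05
tcp_pos: [0.2607, -0.5955, 0.2527]
eef_rot: [2.355, 2.08, -0.0]
ft_force: [0.4, -0.7, -0.6]
finger_gap: 0.0103
```

Run:
```python
from h import *
go([.46,-.25,.26]); go([.434,.1815,.26],[.46,-.25,.26])
```

```text
t 2.05 tcp [ 0.2607 -0.5955  0.2527] xaz 82.9 zdn [-0. -0. -1.] F [ 0.4 -0.7 -0.6] gap 0.0103 q [ 1.25  0.55 -0.23  1.53  0.14  1.08  0.86]
units to [0.46, -0.25, 0.26] [ 9.186  3.877 -0.183]
t 2.05 tcp [ 0.2607 -0.5955  0.2527] xaz 82.9 zdn [-0. -0. -1.] F [ 0.4 -0.7 -0.6] gap 0.0103 q [ 1.25  0.55 -0.23  1.53  0.14  1.08  0.86]
units to [0.434, 0.1815, 0.26] [ 1.0624e+01 -1.9790e+00 -1.0000e-03]
```

carry_out(increments=[{"x": 0.9, "y": 0.38, "z": -0.02, "yaw": 0}, {"x": 0.9, "y": 0.38, "z": -0.02, "yaw": 0}, {"x": 0.9, "y": 0.38, "z": -0.02, "yaw": 0}, {"x": 0.9, "y": 0.38, "z": -0.02, "yaw": 0}, {"x": 0.9, "y": 0.38, "z": -0.02, "yaw": 0}, {"x": 0.9, "y": 0.38, "z": -0.02, "yaw": 0}, {"x": 0.9, "y": 0.38, "z": -0.02, "yaw": 0}, {"x": 0.9, "y": 0.38, "z": -0.02, "yaw": 0}, {"x": 0.9, "y": 0.38, "z": -0.02, "yaw": 0}, {"x": 0.9, "y": 0.38, "z": 0, "yaw": 0}, {"x": 0.95, "y": -0.18, "z": 0, "yaw": 0}, {"x": 0.95, "y": -0.18, "z": 0, "yaw": 0}, {"x": 0.95, "y": -0.18, "z": 0, "yaw": 0}, {"x": 0.95, "y": -0.18, "z": 0, "yaw": 0}, {"x": 0.95, "y": -0.18, "z": 0, "yaw": 0}, {"x": 0.95, "y": -0.18, "z": 0, "yaw": 0}, {"x": 0.95, "y": -0.18, "z": 0, "yaw": 0}, {"x": 0.95, "y": -0.18, "z": 0, "yaw": 0}, {"x": 0.95, "y": -0.18, "z": 0, "yaw": 0}, {"x": 0, "y": 0, "z": 0, "yaw": 0}])

```text
time: 3.72
tcp_pos: [0.4363, 0.0975, 0.2608]
eef_rot: [-2.347, -2.085, -0.006]
ft_force: [-0.1, -0.6, -0.1]
finger_gap: 0.0004
```

Run:
```python
from h import *
go([.433,.1815,.205])
```

```text
t 3.72 tcp [0.4363 0.0975 0.2608] xaz 83.24 zdn [ 0.002  0.004 -1.   ] F [-0.1 -0.6 -0.1] gap 0.0004 q [ 0.22  0.23 -0.61  2.02  0.16  0.94 -0.59]
units to [0.433, 0.1815, 0.205] [ 2.069 -0.33   1.403]
```

carry_out(increments=[{"x": 0.7, "y": -0.11, "z": 0, "yaw": 0}, {"x": 0.7, "y": -0.11, "z": 0.4, "yaw": 0}, {"x": 0.67, "y": -0.11, "z": 0.5, "yaw": 0}, {"x": 0, "y": 0, "z": 0.5, "yaw": 0}, {"x": 0, "y": 0, "z": 0, "yaw": 0}, {"x": 0, "y": 0, "z": 0, "yaw": 0}])

```text
time: 4.22
tcp_pos: [0.434, 0.1729, 0.2035]
eef_rot: [-2.358, -2.074, 0.004]
ft_force: [0.5, 0.4, 0.1]
finger_gap: 0.0006
```

Run:
```python
from h import *
st()
for n in ["top","side"]:
    im=capture(n); cv2.imwrite(f"pics/{n}1.png",im[:,:,::-1])
s=cv2.imread("pics/side1.png"); cv2.imwrite("pics/side1z.png",cv2.resize(s[100:300,270:450],None,fx=3,fy=3))
```

```text
t 4.22 tcp [0.434  0.1729 0.2035] xaz 82.67 zdn [-0.002 -0.001 -1.   ] F [0.5 0.4 0.1] gap 0.0006 q [ 0.04  0.36 -0.61  2.02  0.28  0.84 -0.86]
```

View pics/side1z.png

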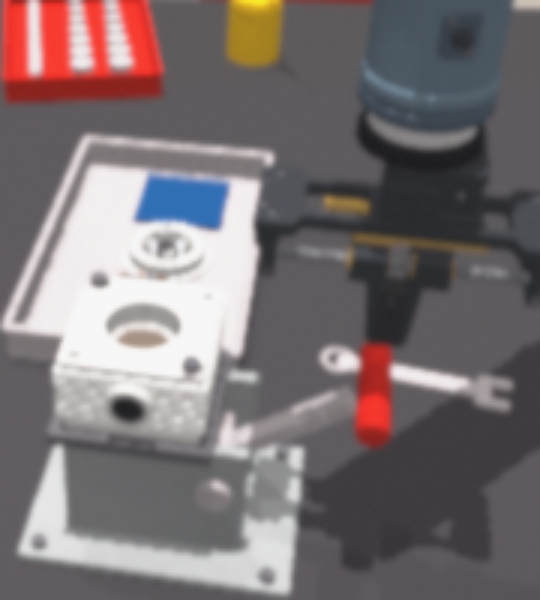

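carry_out(increments=[{"x": 0.1, "y": 0, "z": 0.3, "yaw": 0}, {"x": 0.1, "y": 0, "z": 0.3, "yaw": 0}, {"x": 0, "y": -0.1, "z": 0.2, "yaw": 0}, {"x": 0, "y": -0.1, "z": 0.2, "yaw": 0}, {"x": 0, "y": -0.11, "z": 0.25, "yaw": 0}, {"x": 0, "y": -0.11, "z": 0.25, "yaw": 0}, {"x": 0, "y": -0.07, "z": 0.25, "yaw": 0}, {"x": 0, "y": 0, "z": 0, "yaw": 0}])

```text
time: 4.98
tcp_pos: [0.4132, 0.1842, 0.132]
eef_rot: [-2.355, -2.076, 0.006]
ft_force: [-0.7, 0.5, 0.7]
finger_gap: 0.0005
```

Run:
```python
from h import *
st()
for n in ["side"]:
    im=capture(n); cv2.imwrite(f"pics/{n}2.png",im[:,:,::-1])
s=cv2.imread("pics/side2.png"); cv2.imwrite("pics/side2z.png",cv2.resize(s[100:300,270:450],None,fx=3,fy=3))
```

```text
t 4.98 tcp [0.4132 0.1842 0.132 ] xaz 82.78 zdn [-0.004 -0.001 -1.   ] F [-0.7  0.5  0.7] gap 0.0005 q [-0.06  0.46 -0.56  2.11  0.38  0.67 -1.  ]
```

View pics/side2z.png

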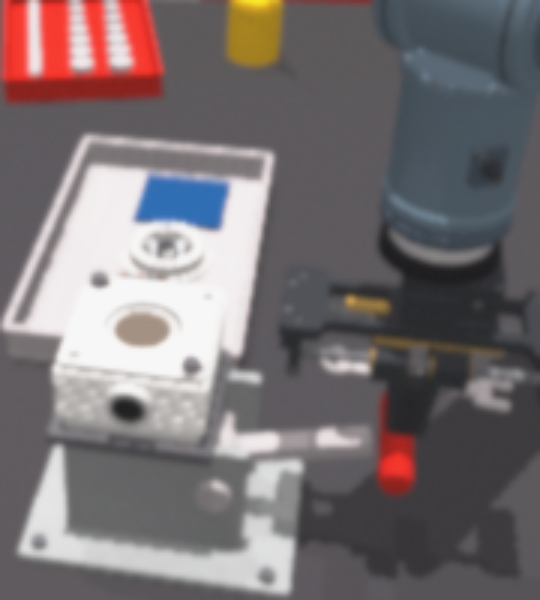

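carry_out(increments=[{"x": 0, "y": -0.03, "z": 0.25, "yaw": 0}, {"x": 0, "y": -0.02, "z": 0.25, "yaw": 0}, {"x": 0, "y": -0.02, "z": 0.25, "yaw": 0}, {"x": 0, "y": 0, "z": 0.25, "yaw": 0}, {"x": 0, "y": 0.02, "z": 0.25, "yaw": 0}, {"x": 0, "y": 0.03, "z": 0.2, "yaw": 0}, {"x": 0, "y": 0.04, "z": 0.15, "yaw": 0}, {"x": 0, "y": 0, "z": 0.1, "yaw": 0}, {"x": 0, "y": 0, "z": 0, "yaw": 0}])

```text
time: 5.78
tcp_pos: [0.4172, 0.1837, 0.0654]
eef_rot: [2.359, 2.074, -0.0]
ft_force: [-0.3, 0.9, 0.5]
finger_gap: 0.0004
```

Run:
```python
from h import *
st()
for n in ["side"]:
    im=capture(n); cv2.imwrite(f"pics/{n}3.png",im[:,:,::-1])
s=cv2.imread("pics/side3.png"); cv2.imwrite("pics/side3z.png",cv2.resize(s[100:300,270:450],None,fx=3,fy=3))
```

```text
t 5.78 tcp [0.4172 0.1837 0.0654] xaz 82.64 zdn [ 0. -0. -1.] F [-0.3  0.9  0.5] gap 0.0004 q [-0.14  0.59 -0.46  2.13  0.5   0.53 -1.1 ]
```

View pics/side3z.png

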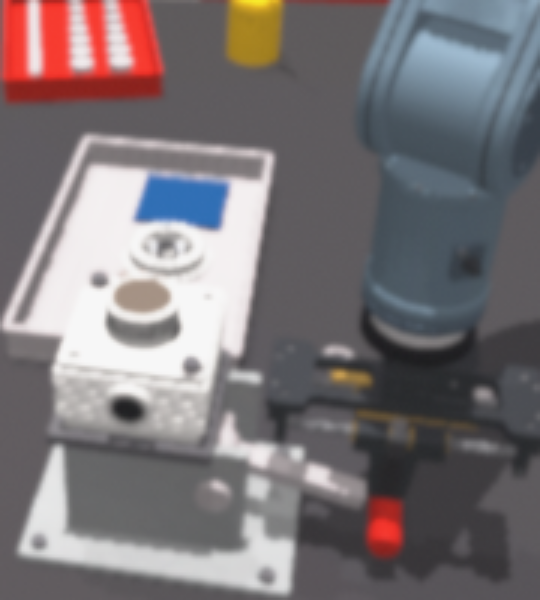

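carry_out(increments=[{"x": 0, "y": 0, "z": 0.08, "yaw": 0}, {"x": 0, "y": 0, "z": 0.04, "yaw": 0}, {"x": 0, "y": 0, "z": 0, "yaw": 0}, {"x": 0, "y": 0, "z": 0, "yaw": 0}, {"x": 0, "y": 0, "z": 0, "yaw": 0}])

```text
time: 6.25
tcp_pos: [0.4181, 0.1838, 0.0628]
eef_rot: [2.358, 2.072, 0.003]
ft_force: [-3.1, -3.0, 23.8]
finger_gap: 0.0005
```

Run:
```python
from h import *
s,M=st()
# raise target then above piston
go([.417,.1837,.27]); go([.599,.1615,.27],[.417,.1837,.27])
```

```text
t 6.25 tcp [0.4181 0.1838 0.0628] xaz 82.62 zdn [ 0.003 -0.001 -1.   ] F [-3.1 -3.  23.8] gap 0.0005 q [-0.14  0.59 -0.45  2.13  0.51  0.52 -1.11]
t 6.25 tcp [0.4181 0.1838 0.0628] xaz 82.62 zdn [ 0.003 -0.001 -1.   ] F [-3.1 -3.  23.8] gap 0.0005 q [-0.14  0.59 -0.45  2.13  0.51  0.52 -1.11]
units to [0.417, 0.1837, 0.27] [-0.007 -0.013 -5.181]
t 6.25 tcp [0.4181 0.1838 0.0628] xaz 82.62 zdn [ 0.003 -0.001 -1.   ] F [-3.1 -3.  23.8] gap 0.0005 q [-0.14  0.59 -0.45  2.13  0.51  0.52 -1.11]
units to [0.599, 0.1615, 0.27] [0.034 4.584 0.013]
```

carry_out(increments=[{"x": 0, "y": 0, "z": -0.3, "yaw": 0}, {"x": 0, "y": 0, "z": -0.7, "yaw": 0}, {"x": 0, "y": 0, "z": -0.9, "yaw": 0}, {"x": 0, "y": 0, "z": -0.9, "yaw": 0}, {"x": 0, "y": 0, "z": -0.9, "yaw": 0}, {"x": 0, "y": 0, "z": -0.9, "yaw": 0}, {"x": 0, "y": 0, "z": -0.7, "yaw": 0}, {"x": 0, "y": 0, "z": 0, "yaw": 0}, {"x": 0, "y": 0, "z": 0, "yaw": 0}], grip=1)

```text
time: 7.0
tcp_pos: [0.4182, 0.1838, 0.2745]
eef_rot: [2.359, 2.072, 0.006]
ft_force: [-0.0, -0.5, -0.6]
finger_gap: 0.0581
```

Run:
```python
from h import *
s,M=st()
for n in ["top","side"]:
    im=capture(n); cv2.imwrite(f"pics/{n}4.png",im[:,:,::-1])
    for r in regions_of(n,"piston"):
        v,u=np.nonzero(r["region"]); print(n,round(r["conf"],2),np.round(r["bbox"],1),u.mean().round(1),v.mean().round(1))
for n,a in (("top",(170,310,190,310)),("side",(180,300,270,410))):
    s=cv2.imread(f"pics/{n}4.png")[a[0]:a[1],a[2]:a[3]]; cv2.imwrite(f"pics/{n}4z.png",cv2.resize(s,None,fx=4,fy=4,interpolation=cv2.INTER_CUBIC))
```

```text
t 7.0 tcp [0.4182 0.1838 0.2745] xaz 82.59 zdn [ 0.004  0.001 -1.   ] F [-0.  -0.5 -0.6] gap 0.0581 q [ 0.08  0.24 -0.67  1.98  0.18  0.98 -0.81]
top 0.95 [157.5 230.3 188.4 254.9] 172.5 241.7
top 0.91 [216.3 131.2 244.6 157.3] 228.3 143.3
top 0.83 [210.8 187.2 246.4 220.2] 229.4 203.4
top 0.34 [198.3 173.1 286.6 310.2] 245.0 232.7
side 0.91 [306.9 191.5 330.7 214.1] 317.2 203.2
side 0.87 [238.1 256.3 262.  285.2] 249.7 270.2
side 0.69 [328.5 304.3 354.8 337.7] 339.1 319.2
```

View pics/top4z.png

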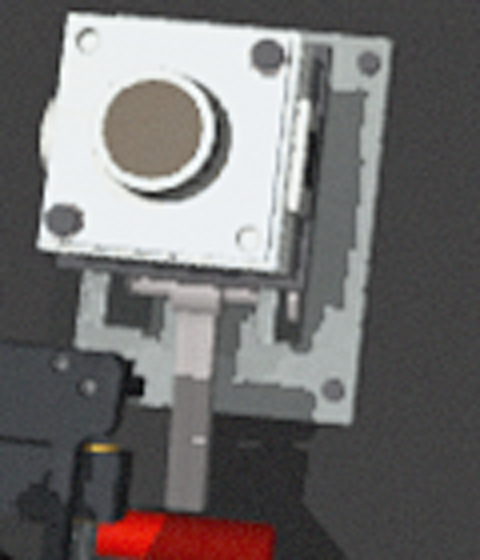

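View pics/side4z.png

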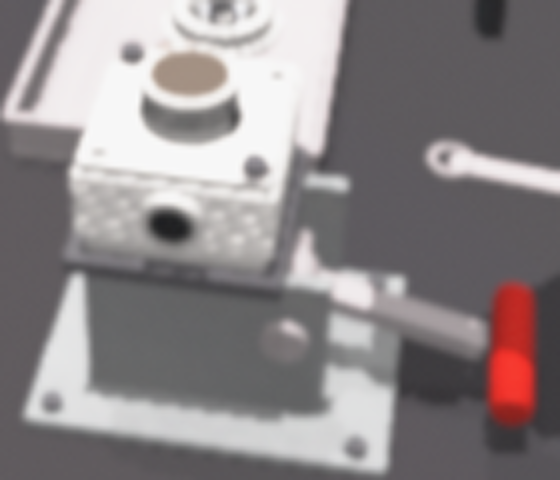

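Run:
```python
from h import *
print(unproj("top",np.array((153,128))/4+[190,170]-.4,.21)[:2],unproj("side",np.array((191,74))/4+[270,180]-.4,.21)[:2])
go([.599,.1615,.27]); go([.599,.1615,.27],[.4182,.1838,.2745])
```

```text
[0.60063514 0.16144259] [0.60069003 0.16307131]
t 7.2 tcp [0.4162 0.1833 0.2718] xaz 82.65 zdn [-0.002 -0.001 -1.   ] F [ 0.5 -0.6  0.5] gap 0.0745 q [ 0.07  0.24 -0.67  1.98  0.18  0.98 -0.81]
units to [0.599, 0.1615, 0.27] [0.044 4.602 0.034]
t 7.2 tcp [0.4162 0.1833 0.2718] xaz 82.65 zdn [-0.002 -0.001 -1.   ] F [ 0.5 -0.6  0.5] gap 0.0745 q [ 0.07  0.24 -0.67  1.98  0.18  0.98 -0.81]
units to [0.599, 0.1615, 0.27] [0.025 4.554 0.102]
```

Piston centre ≈ (0.6, 0.162). Move above it.

carry_out(increments=[{"x": 0, "y": 0.5, "z": 0, "yaw": 0}, {"x": 0, "y": 0.8, "z": 0, "yaw": 0}, {"x": 0, "y": 0.9, "z": 0, "yaw": 0}, {"x": 0, "y": 0.9, "z": 0, "yaw": 0}, {"x": 0.03, "y": 0.9, "z": 0, "yaw": 0}, {"x": 0.03, "y": 0.6, "z": 0, "yaw": 0}, {"x": 0, "y": 0, "z": 0, "yaw": 0}, {"x": 0, "y": 0, "z": 0, "yaw": 0}, {"x": 0, "y": 0, "z": 0, "yaw": 0}])

```text
time: 7.95
tcp_pos: [0.5982, 0.1632, 0.2718]
eef_rot: [-2.357, -2.075, 0.004]
ft_force: [-0.4, 0.3, 0.6]
finger_gap: 0.0883
```

Run:
```python
from h import *
s,M=st()
im=capture("wrist"); cv2.imwrite("pics/w5.png",im[:,:,::-1])
go([.6,.162,.202])
```

```text
t 7.95 tcp [0.5982 0.1632 0.2718] xaz 82.72 zdn [-0.003 -0.    -1.   ] F [-0.4  0.3  0.6] gap 0.0883 q [ 0.06  0.53 -0.57  1.57  0.31  1.13 -0.71]
t 8.0 tcp [0.5981 0.1633 0.2723] xaz 82.74 zdn [-0.002 -0.    -1.   ] F [-0.6 -0.3 -0.1] gap 0.0883 q [ 0.06  0.53 -0.57  1.57  0.31  1.13 -0.71]
units to [0.6, 0.162, 0.202] [-0.026  0.053  1.757]
```

View pics/w5.png

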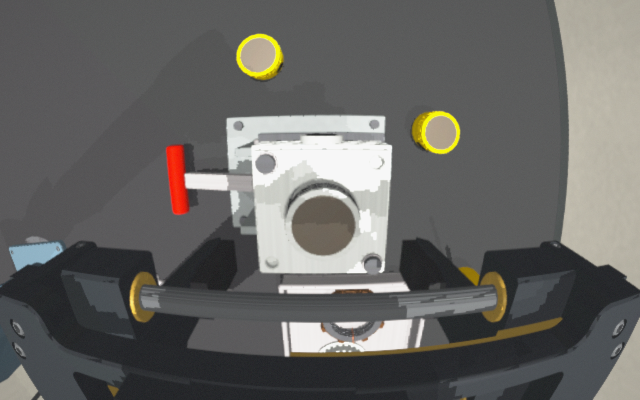

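carry_out(increments=[{"x": -0.02, "y": 0.05, "z": 0.4, "yaw": 0}, {"x": 0, "y": 0, "z": 0.45, "yaw": 0}, {"x": 0, "y": 0, "z": 0.4, "yaw": 0}, {"x": 0, "y": 0, "z": 0.3, "yaw": 0}, {"x": 0, "y": 0, "z": 0.2, "yaw": 0}, {"x": 0, "y": 0, "z": 0, "yaw": 0}, {"x": 0, "y": 0, "z": 0, "yaw": 0}])

```text
time: 8.58
tcp_pos: [0.6013, 0.1618, 0.2033]
eef_rot: [-2.359, -2.075, 0.0]
ft_force: [0.0, 0.3, 0.2]
finger_gap: 0.0878
```

carry_out(increments=[{"x": 0, "y": 0, "z": 0, "yaw": 0}, {"x": 0, "y": 0, "z": 0, "yaw": 0}, {"x": 0, "y": 0, "z": 0, "yaw": 0}, {"x": 0, "y": 0, "z": 0, "yaw": 0}, {"x": 0, "y": 0, "z": 0, "yaw": 0}, {"x": 0, "y": 0, "z": 0, "yaw": 0}, {"x": 0, "y": 0, "z": 0, "yaw": 0}, {"x": 0, "y": 0, "z": 0, "yaw": 0}, {"x": 0, "y": 0, "z": 0, "yaw": 0}, {"x": 0, "y": 0, "z": 0, "yaw": 0}], grip=0.3, grip_force=20)

```text
time: 9.42
tcp_pos: [0.6017, 0.1617, 0.2033]
eef_rot: [2.359, 2.074, 0.0]
ft_force: [0.0, -0.8, 2.8]
finger_gap: 0.0515
```

Held at 51.5 mm. Lift gently straight up.

carry_out(increments=[{"x": 0, "y": 0, "z": -0.15, "yaw": 0}, {"x": 0, "y": 0, "z": -0.25, "yaw": 0}, {"x": 0, "y": 0, "z": -0.3, "yaw": 0}, {"x": 0, "y": 0, "z": -0.4, "yaw": 0}, {"x": 0, "y": 0, "z": -0.4, "yaw": 0}, {"x": 0, "y": 0, "z": -0.3, "yaw": 0}, {"x": 0, "y": 0, "z": 0, "yaw": 0}, {"x": 0, "y": 0, "z": 0, "yaw": 0}])

```text
time: 10.08
tcp_pos: [0.6019, 0.1618, 0.276]
eef_rot: [2.359, 2.074, 0.002]
ft_force: [-0.9, -0.1, -1.9]
finger_gap: 0.0517
```

Run:
```python
from h import *
s,M=st()
for n in ["wrist","side","top"]:
    im=capture(n); cv2.imwrite(f"pics/{n}6.png",im[:,:,::-1])
cv2.imwrite("pics/side6z.png",cv2.resize(cv2.imread("pics/side6.png")[80:280,230:430],None,fx=3,fy=3))
im=cv2.imread("pics/top6.png"); hsv=cv2.cvtColor(im,cv2.COLOR_BGR2HSV)
b=cv2.inRange(hsv,(100,120,50),(125,255,255)); b[:,:400]=0
c=max(cv2.findContours(b,0,2)[0],key=cv2.contourArea); q=cv2.boxPoints(cv2.minAreaRect(c))
P=np.array([unproj("top",x,.009) for x in q]);print("pad",P[:,:2].round(4),P[:,:2].mean(0))
sm=cv2.imread("pics/side6.png"); hs=cv2.cvtColor(sm,cv2.COLOR_BGR2HSV); b=cv2.inRange(hs,(100,120,50),(125,255,255)); b[:150]=0;b[190:]=0; b[:,:300]=0;b[:,350:]=0
c=max(cv2.findContours(b,0,2)[0],key=cv2.contourArea);print(cv2.boundingRect(c),cv2.minAreaRect(c))
u=cv2.minAreaRect(c)[0];print(unproj("side",u,.009))
p=[.5816,-.2726,.26]; go([.6,-.1,.28]);go(p,[.6,-.1,.28])
```

```text
t 10.08 tcp [0.6019 0.1618 0.276 ] xaz 82.65 zdn [ 0.002  0.    -1.   ] F [-0.9 -0.1 -1.9] gap 0.0517 q [ 0.06  0.53 -0.57  1.57  0.31  1.13 -0.7 ]
pad [[ 0.5404 -0.2181]
 [ 0.634  -0.2315]
 [ 0.6228 -0.3277]
 [ 0.5296 -0.3132]] [ 0.58170363 -0.27260682]
(337, 160, 8, 16) ((340.5294189453125, 167.38235473632812), (6.063390731811523, 15.037208557128906), 14.03624439239502)
[ 0.55007348 -0.26555328  0.009     ]
t 10.23 tcp [0.601  0.1613 0.2741] xaz 82.65 zdn [-0.002 -0.001 -1.   ] F [ 1.   0.1 -0.6] gap 0.0513 q [ 0.06  0.53 -0.57  1.57  0.31  1.13 -0.7 ]
units to [0.6, -0.1, 0.28] [-6.483  0.81  -0.143]
t 10.23 tcp [0.601  0.1613 0.2741] xaz 82.65 zdn [-0.002 -0.001 -1.   ] F [ 1.   0.1 -0.6] gap 0.0513 q [ 0.06  0.53 -0.57  1.57  0.31  1.13 -0.7 ]
units to [0.5816, -0.2726, 0.26] [-4.338  0.096  0.503]
```

View pics/side6z.png

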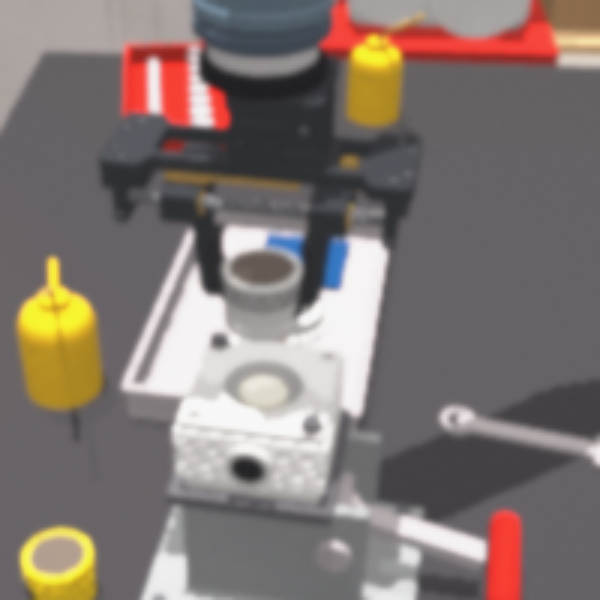

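View pics/wrist6.png

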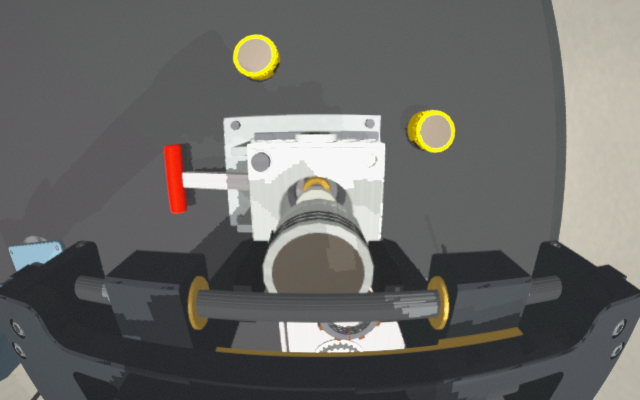

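carry_out(increments=[{"x": -0.4, "y": 0.05, "z": 0, "yaw": 0}, {"x": -0.7, "y": 0.1, "z": 0, "yaw": 0}, {"x": -0.9, "y": 0.1, "z": 0, "yaw": 0}, {"x": -0.9, "y": 0.1, "z": 0, "yaw": 0}, {"x": -0.9, "y": 0.1, "z": 0, "yaw": 0}, {"x": -0.9, "y": 0.1, "z": 0, "yaw": 0}, {"x": -0.9, "y": 0.1, "z": 0, "yaw": 0}, {"x": -0.9, "y": 0.1, "z": 0, "yaw": 0}, {"x": -0.9, "y": 0.1, "z": 0, "yaw": 0}, {"x": -0.9, "y": 0.1, "z": 0, "yaw": 0}, {"x": -0.9, "y": 0.05, "z": 0, "yaw": 0}, {"x": -0.8, "y": 0, "z": 0, "yaw": 0}, {"x": -0.5, "y": 0, "z": 0, "yaw": 0}, {"x": -0.3, "y": 0, "z": 0, "yaw": 0}, {"x": 0, "y": 0, "z": 0, "yaw": 0}, {"x": 0, "y": 0, "z": 0, "yaw": 0}, {"x": 0, "y": 0, "z": 0, "yaw": 0}])

```text
time: 11.65
tcp_pos: [0.5866, -0.2692, 0.2749]
eef_rot: [-2.355, -2.077, -0.002]
ft_force: [-0.1, 0.3, -0.2]
finger_gap: 0.0515
```

Run:
```python
from h import *
s,M=st()
im=capture("wrist"); cv2.imwrite("pics/w7.png",im[:,:,::-1])
print(unproj("side",(331.2,166.4),.009))
go([.5816,-.2726,.0445])
```

```text
t 11.65 tcp [ 0.5866 -0.2692  0.2749] xaz 82.82 zdn [-0.     0.002 -1.   ] F [-0.1  0.3 -0.2] gap 0.0515 q [ 0.69  0.56 -0.48  1.51  0.27  1.15  0.03]
[ 0.58083013 -0.26951115  0.009     ]
t 11.7 tcp [ 0.5867 -0.2691  0.2751] xaz 82.85 zdn [ 0.     0.001 -1.   ] F [ 0.4  0.2 -0.9] gap 0.0514 q [ 0.69  0.56 -0.48  1.51  0.27  1.15  0.03]
units to [0.5816, -0.2726, 0.0445] [-0.11  -0.115  5.764]
```

View pics/w7.png

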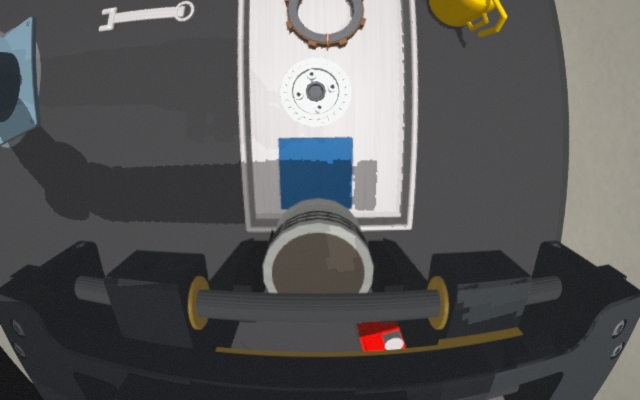

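carry_out(increments=[{"x": -0.1, "y": -0.1, "z": 0.4, "yaw": 0}, {"x": 0, "y": 0, "z": 0.7, "yaw": 0}, {"x": 0, "y": 0, "z": 0.8, "yaw": 0}, {"x": 0, "y": 0, "z": 0.8, "yaw": 0}, {"x": 0, "y": 0, "z": 0.8, "yaw": 0}, {"x": 0, "y": 0, "z": 0.7, "yaw": 0}, {"x": 0, "y": 0, "z": 0.5, "yaw": 0}, {"x": 0, "y": 0, "z": 0.3, "yaw": 0}, {"x": 0, "y": 0, "z": 0, "yaw": 0}, {"x": 0, "y": 0, "z": 0, "yaw": 0}])

```text
time: 12.53
tcp_pos: [0.5822, -0.2743, 0.0756]
eef_rot: [-2.358, -2.076, -0.001]
ft_force: [0.6, -1.2, -0.5]
finger_gap: 0.0514
```

Run:
```python
from h import *
im=capture("wrist"); cv2.imwrite("pics/w8.png",im[:,:,::-1])
im=capture("side"); cv2.imwrite("pics/s8.png",cv2.resize(im[80:280,230:430,::-1],None,fx=3,fy=3))
go([.5816,-.2722,.0445])
```

```text
t 12.63 tcp [ 0.5829 -0.2753  0.0769] xaz 82.68 zdn [ 0.003 -0.001 -1.   ] F [ 0.9  0.1 -1. ] gap 0.0515 q [ 0.65  0.78 -0.4   1.64  0.39  0.8  -0.06]
units to [0.5816, -0.2722, 0.0445] [ 0.073 -0.045  0.81 ]
```

View pics/w8.png

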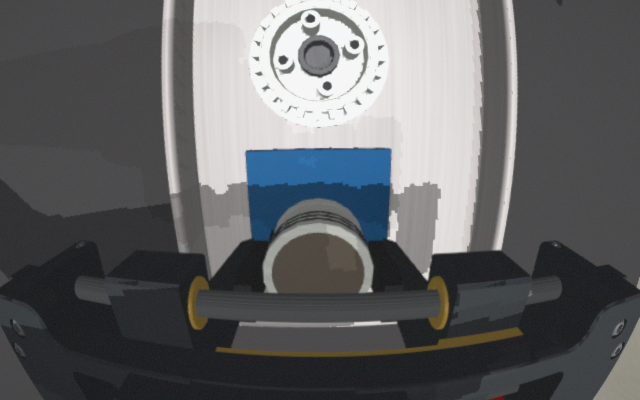

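View pics/s8.png

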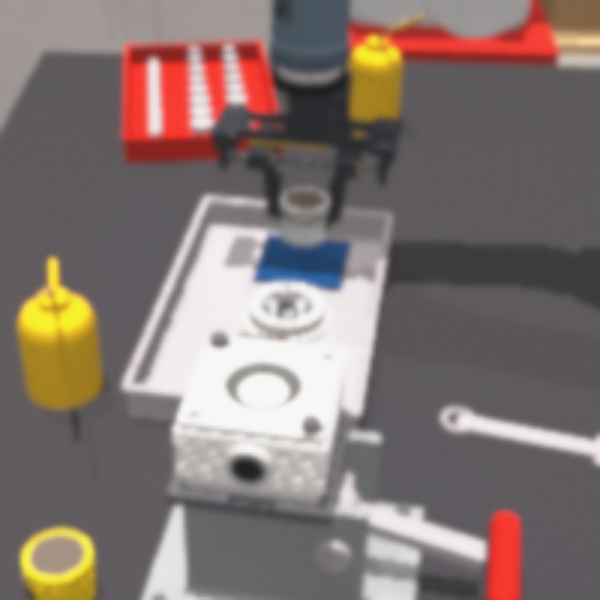

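carry_out(increments=[{"x": 0.07, "y": -0.03, "z": 0.3, "yaw": 0}, {"x": 0, "y": 0, "z": 0.2, "yaw": 0}, {"x": 0, "y": 0, "z": 0.15, "yaw": 0}, {"x": 0, "y": 0, "z": 0.05, "yaw": 0}, {"x": 0, "y": 0, "z": 0, "yaw": 0}, {"x": 0, "y": 0, "z": 0, "yaw": 0}])

```text
time: 13.13
tcp_pos: [0.5807, -0.2725, 0.047]
eef_rot: [-2.359, -2.074, 0.0]
ft_force: [0.5, -0.9, -1.2]
finger_gap: 0.052
```

carry_out(increments=[{"x": 0, "y": 0, "z": 0.05, "yaw": 0}, {"x": 0, "y": 0, "z": 0.04, "yaw": 0}, {"x": 0, "y": 0, "z": 0, "yaw": 0}, {"x": 0, "y": 0, "z": 0, "yaw": 0}])

```text
time: 13.47
tcp_pos: [0.5811, -0.2727, 0.0442]
eef_rot: [2.359, 2.074, 0.0]
ft_force: [-1.9, -0.1, 5.4]
finger_gap: 0.0515
```

carry_out(increments=[{"x": 0, "y": 0, "z": 0, "yaw": 0}, {"x": 0, "y": 0, "z": 0, "yaw": 0}, {"x": 0, "y": 0, "z": 0, "yaw": 0}, {"x": 0, "y": 0, "z": 0, "yaw": 0}, {"x": 0, "y": 0, "z": 0, "yaw": 0}, {"x": 0, "y": 0, "z": 0, "yaw": 0}], grip=0.8)

```text
time: 13.97
tcp_pos: [0.5806, -0.2724, 0.0434]
eef_rot: [-2.359, -2.074, 0.0]
ft_force: [0.5, -0.7, -1.0]
finger_gap: 0.0704
```

carry_out(increments=[{"x": 0, "y": 0, "z": -0.2, "yaw": 0}, {"x": 0, "y": 0, "z": -0.4, "yaw": 0}, {"x": 0, "y": 0, "z": -0.8, "yaw": 0}, {"x": 0, "y": 0, "z": -0.9, "yaw": 0}, {"x": 0, "y": 0, "z": -0.9, "yaw": 0}, {"x": 0, "y": 0, "z": -0.9, "yaw": 0}, {"x": -0.6, "y": 0, "z": -0.6, "yaw": 0}, {"x": -0.9, "y": 0, "z": 0, "yaw": 0}, {"x": -0.9, "y": 0, "z": 0, "yaw": 0}, {"x": -0.6, "y": 0, "z": 0, "yaw": 0}, {"x": 0, "y": 0, "z": 0, "yaw": 0}, {"x": 0, "y": 0, "z": 0, "yaw": 0}])

```text
time: 14.97
tcp_pos: [0.5646, -0.3933, 0.2328]
eef_rot: [2.362, 2.07, -0.0]
ft_force: [0.3, 1.2, -0.1]
finger_gap: 0.0705
```

Run:
```python
from h import *
st()
for n in ("wrist","top","side"):
    im=capture(n); cv2.imwrite(f"pics/{n}9.png",im[:,:,::-1])
    for q in ("piston","friction_plates","clutch_hub","oil_can","spanner"):
        for r in regions_of(n,q)[:3]:
            v,u=np.nonzero(r["region"]); print(n,q,round(r["conf"],2),np.round(r["bbox"],1),u.mean().round(1),v.mean().round(1))
```

```text
t 14.97 tcp [ 0.5646 -0.3933  0.2328] xaz 82.47 zdn [ 0.001 -0.001 -1.   ] F [ 0.3  1.2 -0.1] gap 0.0705 q [ 0.82  0.66 -0.45  1.42  0.3   1.12  0.2 ]
wrist piston 0.87 [292.6  47.4 343.2  94. ] 318.1 67.8
wrist friction_plates 0.69 [285.4   0.5 356.5  20.5] 319.1 8.7
wrist clutch_hub 0.67 [285.7   1.2 357.1  21. ] 319.7 8.4
top piston 0.98 [156.9 230.7 187.7 252.4] 172.4 242.0
top piston 0.96 [215.6 132.7 242.9 157.1] 228.2 143.2
top piston 0.74 [309.5 285.1 342.3 370.5] 326.3 330.6
top friction_plates 0.96 [326.7 176.8 379.3 227.1] 352.9 200.7
top oil_can 0.58 [304.8  93.6 376.4 137.3] 345.0 112.0
top oil_can 0.47 [382.3 193.3 422.3 233.3] 403.0 212.5
top spanner 0.57 [309.  288.3 341.8 370.3] 326.1 331.3
side piston 0.8 [325.8 303.  353.3 336.4] 339.2 319.2
side piston 0.63 [326.  152.4 341.  169.1] 331.1 159.9
side piston 0.6 [240.1 257.8 260.7 285.2] 249.7 270.9
side clutch_hub 0.85 [313.9 176.1 342.  194.5] 326.0 183.6
side oil_can 0.76 [236.4 168.3 264.4 217.2] 249.8 195.1
side oil_can 0.73 [324.  152.  340.9 169. ] 331.5 160.2
side spanner 0.64 [378.7 217.2 441.9 237.6] 408.7 225.2
```

View pics/wrist9.png

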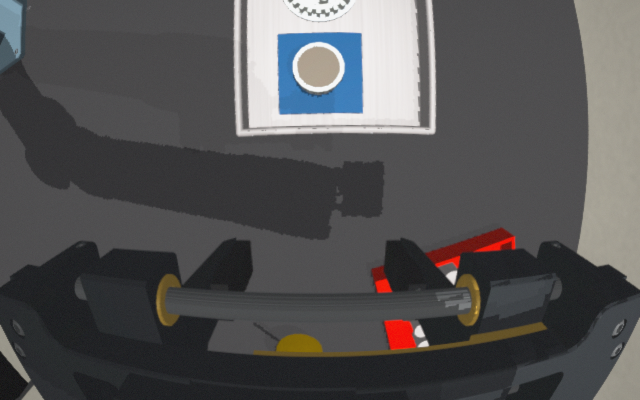

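View pics/top9.png

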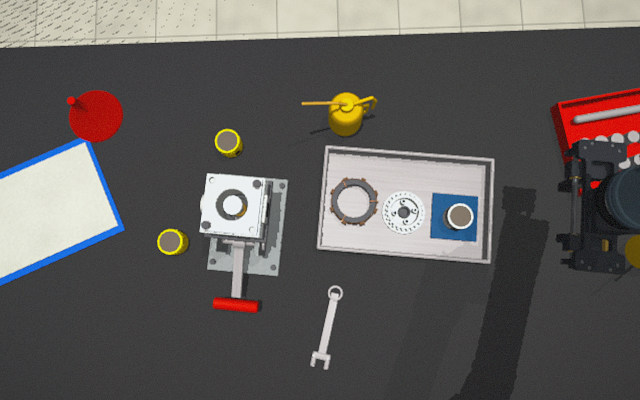

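Run:
```python
from h import *
print(unproj("top",(459.5,216),.051), unproj("side",(333.5,157),.051))
job_done()
```

```text
[ 0.57940868 -0.27189877  0.051     ] [ 0.57418433 -0.26031571  0.051     ]
the job is handed in; nothing more can be done
```

I pressed the lever to its stop with the closed fingers (24 N at the end, after which the crown stood clear above the barrel). I then gripped the piston with the gap at about 51.5 mm and lifted it straight out. It went down on the blue pad while still held, with about 5 N of contact. Then I opened the fingers, backed off and handed in the job at about 16 s of the 58 s allowed. No verdict came back.

**Final check:**
- **Piston on the pad:** the top and wrist pictures show it upright, crown up, alone on the pad. The top camera puts it within about 3 mm of the pad's centre.
- **Side camera disagreement:** a rough hand-picked pixel there gave about 14 mm off centre. That is still inside the 24 mm limit, and I trust the top view more.
- **Other parts:** the friction plates, clutch hub and oil can sit within about 1 pixel of where they were at the start. The spanner looks unmoved.
- **Network errors:** the top camera's piston search did not list the placed piston among its best three and marked the spanner as one. Some oil can reports were also wrong. I relied on the pictures for those.

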